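# Put the polishing fixtures away and shut the drawer

## Robot

A 6-joint arm with a two-finger parallel gripper is mounted at the origin on the work surface. World frame = base frame: x ahead of the robot, y to its left, z up, the work surface at z = 0. Lengths are in m, angles in rad, forces in N, time in s.
With the tool pointing down it reaches from about 0.35 to 0.85 m from the base axis. Payload 8.1 kg.
Tool frame: the origin (TCP) lies at the very end of the fingers, on their centre line; the grasp point (between the pads) lies 19 mm behind it; z points along the fingers, y is the direction in which the jaws open and shut (so a half turn about z gives the same grasp; the last joint's range is limited). The gripper opens to 85 mm and grips with 20 to 120 N. Pads are 22 mm wide; open, the fingers measure 114 mm over their backs; the gripper's body (76 mm by 85 mm) begins 54 mm behind the grasp point. The pads swing forward as they close: fully open they stand 13 mm farther back than shut.
Start: joints at [-1.227, 0.13, 1.488, -0, 1.523, -0.085], TCP at [0.249, -0.546, 0.231] pointing down, gripper open.
Joint ranges: [-2.96, 2.96], [-0.89, 2.26], [0.02, 2.5], [-1.34, 4.48], [0, 2.73], [-2.66, 2.66]. Speed limits (rad/s): [2.39, 2.39, 2.79, 3.14, 3.14, 3.14].

## Interface

Orientations are given as a rotation vector (axis times angle).
In Python, from workcell import get_obs, get_image, camera_model, job_done gives the robot as it stands.
- The arm moves only by the shell command python3 -m inch 'ROWS'. ROWS is JSON, a list that holds one entry, the list of rows, each a list of 7 numbers: the opening, from 0 (shut) to 1 (fully open), then the shift along the tool's x, y, z in mm, then the turn, a rotation vector about the tool's x, y, z in degrees. In form: [[[grip, tx, ty, tz, wx, wy, wz], ...]]. A call has exactly 10 rows; each row shifts and turns the pose as measured when the row begins, along the tool's axes as they then stand; what a row does not reach is not made up. A row lasts 1/12 s, in which the tool goes at most 41.7 mm and 7.16 degrees, less where a joint would pass 70% of its speed; a pose out of reach is approached as far as the arm can. A call with a gripper value outside its range is refused whole. The fingers move at their own pace and stop on an object; the grip force is fixed at half the most. Time passes only in rows, so rows that do not move let the fingers close, or fill a call up. It gives the time, the measured TCP pose, the force and the opening at its end, in the units of the state.
- get_obs(): the state, without advancing time (a new reading comes with each control period).
- get_image(name): name is "side" or "top" or "wrist"; returns the picture (480x640x3 uint8, blue, green, red); there is no depth.
- camera_model(name): a dict with "fov_y" (degrees; the focal length in pixels is half the picture's height over the tangent of half this angle, whatever the lens; pixels are square), "cx", "cy" (the principal point, pixels), "rvec" (rotation vector, rad) and "tvec" (3), from world to camera coordinates, as OpenCV has them; the wrist camera has in their place "hand_eye" (4x4, takes a point from camera to tool coordinates, whose origin is the TCP and whose axes are the flange's). Camera axes: x right, y down, z forward; pixel columns grow to the right and rows downward; lengths in m; the calibration is good to about 2 mm. A picture is of the moment at which its call begins: read the wrist's pose just before it. camera_model takes no time and is no camera call.
- job_done(): hands the job in, once; it reports no verdict.
The state is a dict: "t": time; "joint_pos": joint angles; "qvel": joint speeds; "joint_efforts": joint torques, N m; "position": TCP position; "eef_rot": TCP orientation; "contact_force": force on the tool from outside, world axes, zero at the start; "torque": the same for the moment, N m; "width": opening from 0.0 (shut) to 1.0 (fully open).
Only numpy, scipy, OpenCV 4.12 (cv2) and the standard library are available. Lean on these libraries where they do the work, as an engineer would, in place of code of your own. Each camera call takes 0.05 s, during which the arm holds its last target.

## Task

Put the two polishing fixtures away in the pulled-out drawer: set the round one flat in the wide compartment and the long straight one flat in the narrow compartment, lying lengthwise. Set them down rather than dropping them, then push the drawer fully shut. Leave the bottle, the film box and the screwdriver where they are.

Things in the scene. Friction and masses are not known exactly. Their poses are not given: they have to be found in the camera images.
- disc_mid (a point): round polishing fixture: a steel plate 100 mm across and 12 mm thick with an aluminium stem in its middle, topped by a round knob 30 mm across that spans 38 to 60 mm above the underside; 60 mm tall in all, about 0.45 kg. It lies on the table, knob up. The point is on the stem's axis, half-way up: 30 mm above the underside, 19 mm below the middle of the knob. z points up.
- bar_mid (a point): straight polishing fixture: a steel bar 150 mm long, 44 mm wide and 14 mm thick with an upright aluminium grip rib on its middle, 60 mm long, 14 mm wide, spanning 14 to 60 mm above the underside; about 0.4 kg. It lies on the table, rib up. The point is at its middle, half-way up: 30 mm above the underside. x runs along the bar and the rib, y across, z up.
- drawer (a joint): how far the drawer is pulled out, in m: 0 is fully shut, at most 0.2. It starts almost fully out and slides level; friction (about 3 N) keeps it where it is left. It slides in a low fixed grey drawer unit, 222 mm wide, 220 mm deep and 102 mm high, standing to the robot's left with its front facing the robot's right (about -y). Parts up to 75 mm tall pass under the unit's roof (underside 92 mm above the table).
- wide_bay (a point): centre of the floor of the drawer's wide compartment (124 mm wide, 170 mm long along the slide), the one farther from the robot. The floor is 14 mm above the table; the grey side walls and divider, 4 mm thick, reach 40 mm above the table; the aluminium drawer front, 12 mm thick, reaches 90 mm and its inner face is 85 mm from this point. x points along the slide in the closing direction, y across (towards the robot), z up. It moves with the drawer.
- narrow_bay (a point): centre of the floor of the drawer's narrow compartment (66 mm wide, 170 mm long along the slide), the one nearer the robot; floor, walls and axes as for wide_bay. It moves with the drawer.
- drawer_pull (a point): middle of the outer edge of the dark pull lip on the drawer's front: 90 mm wide, 10 mm thick, standing 18 mm out from the front panel, 70 mm above the table. x points in the closing direction, z up. It moves with the drawer.
- bottle: bystander: white bottle, 60 mm across and 110 mm tall, upright; origin at the centre of its underside
- filmbox: bystander: flat square cardboard box, 134 mm square and 42 mm tall; origin at the centre of its underside
- driver: bystander: screwdriver lying on the table, about 200 mm long, near the robot's right; origin at the middle of its underside, x along it
Things that resemble listed ones, but are neither listed nor needed, are in the scene too. Leave any blue or pink look-alike of the part that bears bar_mid alone. Leave any black look-alike of the part that bears disc_mid alone.

How it is judged:
By the outcome, as a careful person would: the job done as asked, in the order asked, and still so for the second after the job is handed in, with the robot touching nothing.
It also fails if it takes over 72 s, if anything falls off the work surface, if the arm or the gripper's body presses on something with over 40 N, if the wrist force passes 120 N, or if a joint passes its speed limit or range.

## Working session

There is one attempt and no reset: what is moved stays moved. The work goes in short steps, Python scripts to look and compute and a shell command to move; the robot and the scene stay as the last step left them, time stands still between calls to the robot, and variables do not carry over. Pictures are saved under pics/ and viewed, and the job is handed in when it is done.

```bash
ls; mkdir -p pics
python3 - <<'E'
from workcell import *
import cv2
o=get_obs();print(o)
for n in ("side","top"):
    cv2.imwrite(f"pics/{n}0.png",get_image(n));print(n,camera_model(n))
print(camera_model("wrist"))
E
```

```text
pics
{'t': 0.0, 'joint_pos': array([-1.22739106e+00,  1.31181053e-01,  1.48925506e+00,  6.14378732e-06,
        1.52298676e+00, -8.54249668e-02]), 'qvel': array([-6.23311582e-05,  1.57411598e-03,  1.14759776e-04,  1.33534836e-03,
       -1.67680428e-03,  1.50293371e-03]), 'joint_efforts': array([-3.48107806e-04, -5.69407475e+01, -5.00550413e+01,  1.12700735e-05,
        1.52208062e-02,  6.27197323e-06]), 'position': array([ 0.24931228, -0.54516201,  0.23024584]), 'eef_rot': array([-3.06787921e+00, -6.68068623e-01,  3.60038999e-04]), 'contact_force': array([-0.34055198,  0.46777335,  0.18734927]), 'torque': array([-0.0701374 ,  0.00368474, -0.00570739]), 'width': 0.9994543635844164}
side {'fov_y': 53.848683245689315, 'cx': 309.0466547669421, 'cy': 243.54988094781473, 'rvec': array([ 2.08552846, -0.00662424,  0.02558899]), 'tvec': array([-0.52283595,  0.02059971,  1.38777617])}
top {'fov_y': 49.63085925222999, 'cx': 318.37074051748493, 'cy': 240.19948531901616, 'rvec': array([ 2.13605683, -2.17131471,  0.18894038]), 'tvec': array([-0.08640423,  0.54172539,  1.16535872])}
{'fov_y': 61.12605023502703, 'cx': 316.1501741027667, 'cy': 243.41451246650018, 'hand_eye': array([[ 5.14095630e-04, -9.64040885e-01, -2.65753472e-01,
         6.84902026e-02],
       [ 9.99999806e-01,  4.02235185e-04,  4.75344183e-04,
         1.72615061e-04],
       [-3.51355830e-04, -2.65753664e-01,  9.64040905e-01,
        -1.41146533e-01],
       [ 0.00000000e+00,  0.00000000e+00,  0.00000000e+00,
         1.00000000e+00]])}
```

View pics/top0.png

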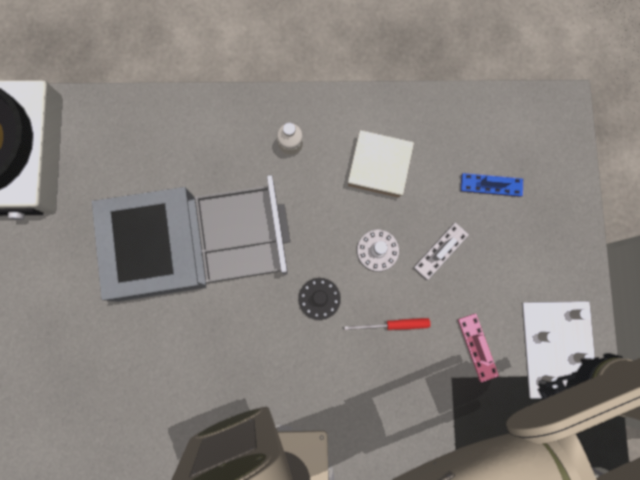

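View pics/side0.png

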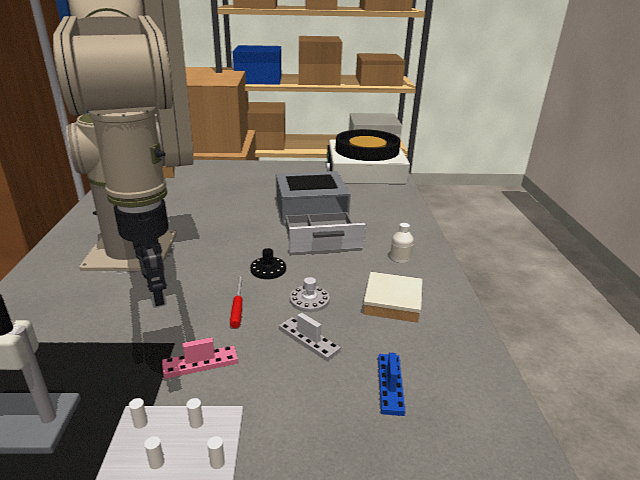

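Candidates in the top view:
- **Disc:** steel (379,250), black (320,298). I choose the steel one.
- **Bar:** bare steel (441,250), blue (492,185), pink (478,348). I choose the bare steel one.

Next I check both choices in a close crop.

```bash
cat > h.py <<'E'
import numpy as np,cv2
from workcell import *
from scipy.spatial.transform import Rotation as R
def K(m):
    f=240/np.tan(np.radians(m["fov_y"])/2); return np.array([[f,0,m["cx"]],[0,f,m["cy"]],[0,0,1]])
def ext(n,obs=None):
    m=camera_model(n)
    if n=="wrist":
        T=np.eye(4);T[:3,:3]=R.from_rotvec(obs["eef_rot"]).as_matrix();T[:3,3]=obs["position"]
        W=T@m["hand_eye"]; W=np.linalg.inv(W); return K(m),W[:3,:3],W[:3,3]
    return K(m),R.from_rotvec(m["rvec"]).as_matrix(),m["tvec"]
def back(n,uv,z,obs=None):
    k,r,t=ext(n,obs); c=-r.T@t
    d=r.T@np.linalg.inv(k)@np.array([uv[0],uv[1],1.]); return c+d*(z-c[2])/d[2]
def proj(n,P,obs=None):
    k,r,t=ext(n,obs); q=(k@(r@np.atleast_2d(P).T+t[:,None])).T; return q[:,:2]/q[:,2:]
E
python3 - <<'E'
import cv2
a=cv2.imread('pics/top0.png')
cv2.imwrite('pics/c1.png',cv2.resize(a[210:310,340:475],None,fx=5.9,fy=5.9,interpolation=cv2.INTER_CUBIC))
cv2.imwrite('pics/c2.png',cv2.resize(a[165:310,85:300],None,fx=3.7,fy=3.7,interpolation=cv2.INTER_CUBIC))
b=cv2.imread('pics/side0.png')
cv2.imwrite('pics/c3.png',cv2.resize(b[165:365,230:430],None,fx=3,fy=3,interpolation=cv2.INTER_CUBIC))
E
```

```text
(no output)
```

View pics/c1.png

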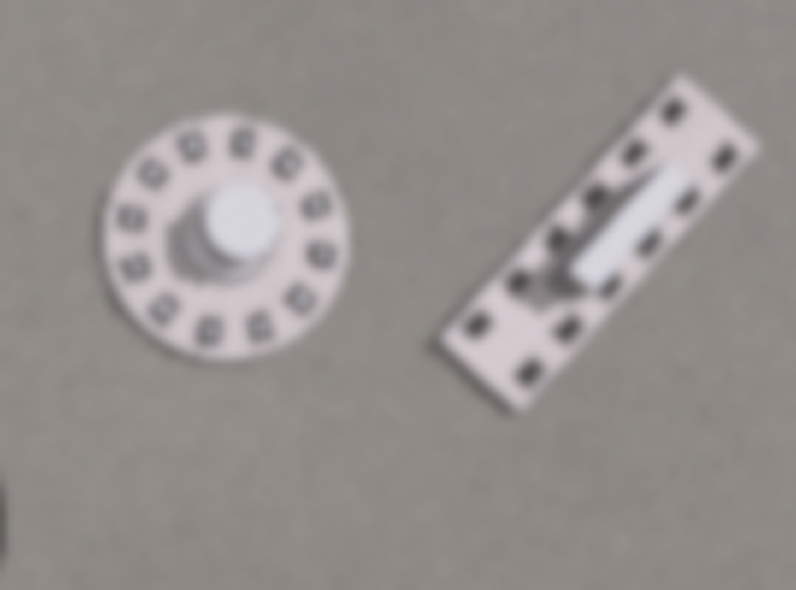

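View pics/c2.png

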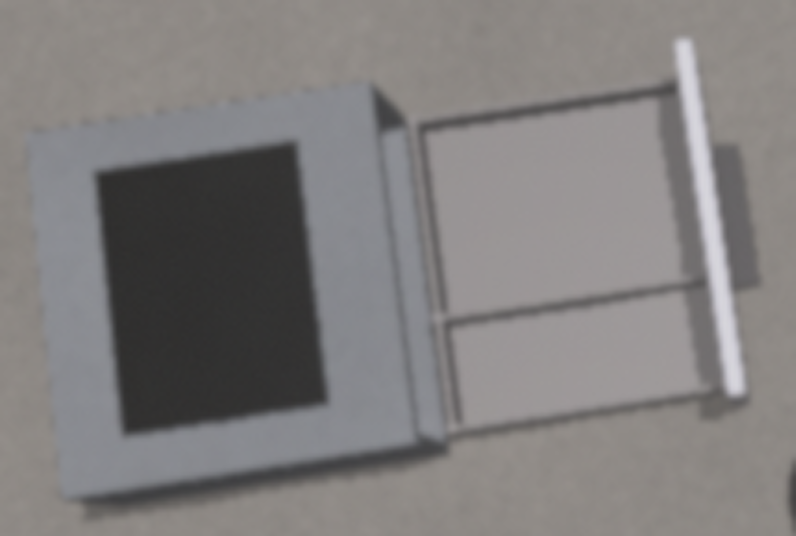

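View pics/c3.png

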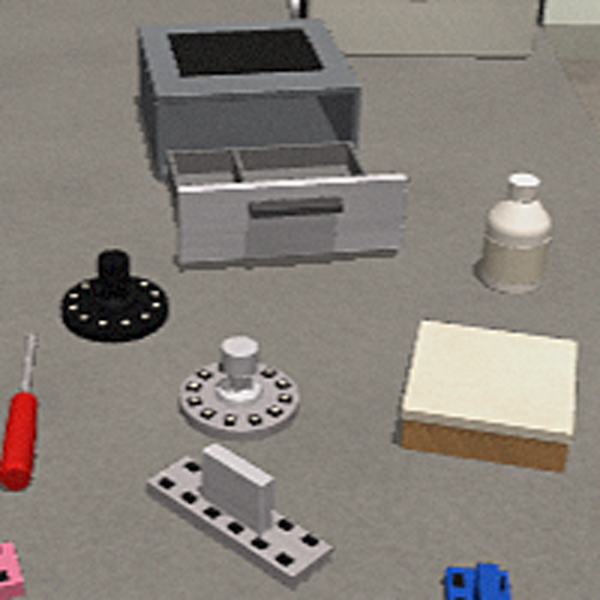

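The crop shows the bare-steel disc at about (378,250) and the bare-steel bar at about (441,250). Both carry dark holes and grey aluminium tops, so the choice is confirmed. Next I measure them.

Run:
```python
from h import *
def c1(x,y): return ((x+.5)/5.9-.5+340,(y+.5)/5.9-.5+210)
def c2(x,y): return ((x+.5)/3.7-.5+85,(y+.5)/3.7-.5+165)
def c3(x,y): return ((x+.5)/3-.5+230,(y+.5)/3-.5+165)
np.set_printoptions(precision=4,suppress=True)
print("plate",back("top",c1(227,236),.012),"knob",back("top",c1(241,222),.06))
print("plate LRTB",[back("top",c1(*p),.012)[:2] for p in((103,236),(351,236),(227,113),(227,360))])
print("side knob top",back("side",c3(240,345),.06),"plate side",back("side",c3(239,396),.012))
c=[back("top",c1(*p),.014)[:2] for p in((682,75),(758,148),(518,412),(440,340))]
c=np.array(c);print(c,c.mean(0));
for i in range(4):
    d=c[(i+1)%4]-c[i];print(np.linalg.norm(d),np.degrees(np.arctan2(d[1],d[0])))
rib=np.array([back("top",c1(*p),.06)[:2] for p in((663,168),(690,180),(598,286),(575,270))]);print("rib",rib,rib.mean(0))
cs=np.array([back("side",c3(*p),.014)[:2] for p in((185,455),(332,547),(297,578),(147,483))]);print("side",cs,cs.mean(0))
f=[back("top",c2(*p),.09)[:2] for p in((675,40),(692,40),(726,396),(746,394))];print("front",np.array(f))
for nm,p,z in(("wallTL",(420,125),.04),("wallBL",(450,435),.04),("divL",(440,321),.04),("divR",(705,283),.04),("farR",(675,90),.04),("nearR",(715,391),.04)):
    print(nm,back("top",c2(*p),z)[:2])
for nm,p,z in(("TLs",(168,150),.04),("TRs",(355,143),.04),("front L",(177,188),.09),("frontR",(408,176),.09),("frontLb",(178,268),.015),("lipL",(250,210),.07),("lipR",(342,208),.07)):
    print(nm,back("side",c3(*p),z))
u=[back("top",c2(*p),.102)[:2] for p in((28,130),(372,84),(415,442),(65,500))];print("unit",np.array(u))
for n in("bottle",):print(back("top",(289,128),.11),back("top",(291,146),.0))
print("film",[back("top",p,.042)[:2] for p in((360,131),(414,141),(403,195),(348,184))])
print("black disc",back("top",(320,297),.06))
```

```text
plate [ 0.5201 -0.238   0.012 ] knob [ 0.5192 -0.2368  0.06  ]
plate LRTB [array([ 0.5208, -0.1878]), array([ 0.5193, -0.2883]), array([ 0.5705, -0.2398]), array([ 0.4699, -0.2362])]
side knob top [ 0.5199 -0.2383  0.06  ] plate side [ 0.5197 -0.2428  0.012 ]
[[ 0.5833 -0.4263]
 [ 0.5527 -0.4556]
 [ 0.4469 -0.3521]
 [ 0.4764 -0.3221]] [ 0.5148 -0.389 ]
0.042420567921813764 -136.19451354228974
0.14796448248725566 135.61603930403717
0.042085405802685945 45.600894025344566
0.1492939594823062 -44.26345980419325
rib [[ 0.538  -0.403 ]
 [ 0.5331 -0.4134]
 [ 0.492  -0.375 ]
 [ 0.4984 -0.3663]] [ 0.5154 -0.3894]
side [[ 0.4762 -0.324 ]
 [ 0.5837 -0.4292]
 [ 0.5568 -0.461 ]
 [ 0.4479 -0.3581]] [ 0.5161 -0.3931]
front [[ 0.6834  0.0198]
 [ 0.6832  0.0094]
 [ 0.4639 -0.0099]
 [ 0.4649 -0.0218]]
wallTL [0.6438 0.1851]
wallBL [0.447  0.1633]
divL [0.5183 0.1705]
divR [0.5399 0.0052]
farR [0.6647 0.0236]
nearR [ 0.4717 -0.0007]
TLs [0.4496 0.1654 0.04  ]
TRs [0.6525 0.1861 0.04  ]
front L [ 0.4636 -0.0185  0.09  ]
frontR [0.6855 0.0097 0.09  ]
frontLb [ 0.4646 -0.0399  0.015 ]
lipL [ 0.5327 -0.0242  0.07  ]
lipR [ 0.6205 -0.019   0.07  ]
unit [[0.629  0.4053]
 [0.6547 0.2013]
 [0.4387 0.1718]
 [0.4083 0.3737]]
[ 0.788  -0.0316  0.11  ] [ 0.7833 -0.0329  0.    ]
film [array([ 0.8047, -0.2003]), array([ 0.7783, -0.3298]), array([ 0.6455, -0.2975]), array([ 0.6738, -0.1679])]
black disc [ 0.408  -0.0961  0.06  ]
```

The sizes agree with the description: plate 100 mm, bar 149×42 mm, front and unit consistent in both views. I get disc (0.520,-0.238), bar (0.515,-0.389) at -44.5°, and a closing direction of about 97.7°. Next is a planning helper that only prints numbers.

```bash
cat >> h.py <<'E'
def head(o):
    M=R.from_rotvec(o["eef_rot"]).as_matrix(); return np.degrees(np.arctan2(M[1,0],M[0,0]))
def plan(x,y,z,h,n):
    o=get_obs();M=R.from_rotvec(o["eef_rot"]);p=o["position"]
    Mt=R.from_matrix(np.array([[np.cos(np.radians(h)),np.sin(np.radians(h)),0],[np.sin(np.radians(h)),-np.cos(np.radians(h)),0],[0,0,-1]]).T)
    w=(M.inv()*Mt).as_rotvec()
    d=(np.array([x,y,z])-p)*1000
    print("now",p.round(4),"h",round(head(o),1),"t",round(o["t"],2),"w",round(o["width"],3),"F",o["contact_force"].round(1),"dworld",d.round(1),"turn",np.degrees(w).round(1))
    for i in range(n):
        Ri=M*R.from_rotvec(w*i/n)
        print(Ri.inv().apply(d/n).round(1),np.degrees(w/n).round(2))
E
python3 -c "
from h import *
plan(.52,-.238,.13,65,10)"
```

```text
now [ 0.2493 -0.5452  0.2303] h 24.6 t 0.1 w 0.998 F [ 0.8  0.4 -0.1] dworld [ 270.7  307.2 -100.3] turn [ -0.1  -0.  -40.4]
[ 37.4 -16.7  10.1] [-0.01 -0.   -4.04]
[ 38.5 -14.   10.1] [-0.01 -0.   -4.04]
[ 39.4 -11.2  10.1] [-0.01 -0.   -4.04]
[40.1 -8.4 10.1] [-0.01 -0.   -4.04]
[40.6 -5.6 10. ] [-0.01 -0.   -4.04]
[40.9 -2.7 10. ] [-0.01 -0.   -4.04]
[40.9  0.2 10. ] [-0.01 -0.   -4.04]
[40.8  3.  10. ] [-0.01 -0.   -4.04]
[40.5  5.9 10. ] [-0.01 -0.   -4.04]
[40.   8.8 10. ] [-0.01 -0.   -4.04]
```

```bash
python3 -m inch '[[[1,37,-17,9,0,0,-4],[1,38,-14,9,0,0,-4],[1,39,-11,9,0,0,-4],[1,40,-8,9,0,0,-4],[1,40,-5,9,0,0,-4],[1,40,-3,9,0,0,-4],[1,40,0,9,0,0,-4],[1,40,3,9,0,0,-4],[1,40,6,9,0,0,-4],[1,40,9,9,0,0,-4]]]'; python3 -c "
from h import *
plan(.52,-.238,.13,65,3)"
```

```text
t: 0.93
position: [0.5119, -0.2416, 0.136]
eef_rot: [-2.64, -1.698, 0.006]
contact_force: [-0.5, -0.5, 1.3]
width: 1.005
now [ 0.5119 -0.2416  0.136 ] h 65.5 t 0.93 w 1.005 F [-0.5 -0.5  1.3] dworld [ 8.1  3.6 -6. ] turn [-0.2  0.1  0.5]
[2.2 2.  2. ] [-0.08  0.04  0.16]
[2.2 2.  2. ] [-0.08  0.04  0.16]
[2.2 1.9 2. ] [-0.08  0.04  0.16]
```

```bash
python3 -m inch '[[[1,3,2,5,0,0,0],[1,2,2,10,0,0,0],[1,1,1,10,0,0,0],[1,0,0,8,0,0,0],[1,0,0,5,0,0,0],[1,0,0,0,0,0,0],[1,0,0,0,0,0,0],[1,0,0,0,0,0,0],[1,0,0,0,0,0,0],[1,0,0,0,0,0,0]]]'
python3 - <<'E'
from h import *
plan(.52,-.238,.03,65,1)
o=get_obs();im=get_image("wrist")
for z,c in((.06,(0,0,255)),(.012,(0,255,0))):
    p=proj("wrist",[.52,-.238,z],o)[0];print(p);cv2.drawMarker(im,tuple(int(v) for v in p),c,0,15,1)
cv2.imwrite("pics/w1.png",im)
E
```

```text
t: 1.77
position: [0.5177, -0.2349, 0.0904]
eef_rot: [-2.633, -1.698, 0.009]
contact_force: [0.1, -0.3, -0.2]
width: 1.0
now [ 0.5177 -0.2349  0.0904] h 65.6 t 1.77 w 1.0 F [ 0.1 -0.3 -0.2] dworld [  2.3  -3.1 -60.4] turn [-0.6  0.   0.6]
[-1.9  4.  60.4] [-0.62  0.02  0.64]
[322.08686226 291.64650686]
[321.74559177 259.38492964]
```

View pics/w1.png

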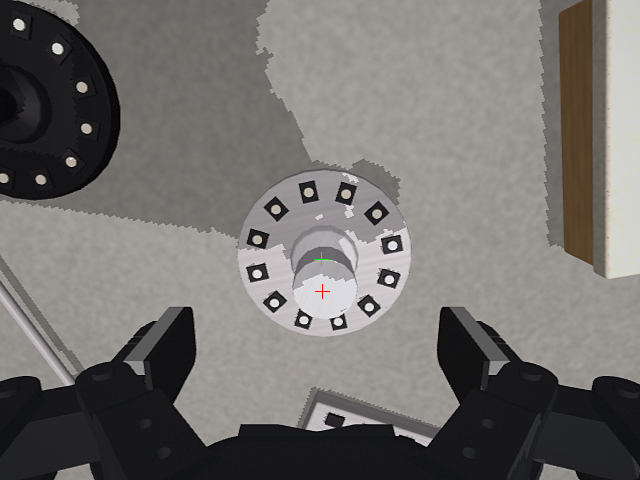

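The wrist image shows the disc plate centred at (324,252) and its knob at (325,289), within 1–2 mm of the prediction. I descend and grasp.

```bash
python3 -m inch '[[[1,0,3,12,-0.5,0,0.5],[1,0,2,14,0,0,0],[1,0,0,14,0,0,0],[1,0,0,12,0,0,0],[1,0,0,6,0,0,0],[1,0,0,2,0,0,0],[0.5,0,0,0,0,0,0],[0,0,0,0,0,0,0],[0,0,0,0,0,0,0],[0,0,0,0,0,0,0]]]';python3 -c "
from h import *
plan(.52,-.238,.03,65,1)"
```

```text
t: 2.65
position: [0.5246, -0.2385, 0.0298]
eef_rot: [2.645, 1.69, 0.002]
contact_force: [-0.1, -0.5, 0.5]
width: 0.454
now [ 0.5246 -0.2385  0.0298] h 65.2 t 2.65 w 0.454 F [-0.1 -0.5  0.5] dworld [-4.6  0.5  0.2] turn [0.2 0.  0.2]
[-1.4 -4.4 -0.3] [0.18 0.04 0.17]
```

```bash
python3 -m inch '[[[0.45,0,-3,0,0,0,0],[0,0,0,0,0,0,0],[0,0,0,0,0,0,0],[0,0,0,0,0,0,0],[0,0,0,0,0,0,0],[0,0,0,0,0,0,0],[0,0,0,0,0,0,0],[0,0,0,0,0,0,0],[0,0,0,0,0,0,0],[0,0,0,-3,0,0,0]]]';python3 -c "
from h import *
plan(.52,-.238,.03,65,1)"
```

```text
t: 3.48
position: [0.5213, -0.237, 0.0332]
eef_rot: [2.645, 1.69, 0.001]
contact_force: [0.6, 0.2, -4.5]
width: 0.331
now [ 0.5213 -0.237   0.0332] h 65.2 t 3.48 w 0.331 F [ 0.6  0.2 -4.5] dworld [-1.3 -1.  -3.2] turn [0.2 0.  0.2]
[-1.5 -0.7  3.2] [0.16 0.04 0.17]
```

```bash
python3 -m inch '[[[0,0,0,-10,0,0,0],[0,0,0,-20,0,0,0],[0,0,0,-25,0,0,0],[0,0,0,-25,0,0,0],[0,10,0,-20,0,0,-3],[0,15,0,-15,0,0,-3],[0,20,0,-5,0,0,-3],[0,20,0,0,0,0,-3],[0,20,0,0,0,0,-3],[0,20,0,0,0,0,-3]]]';python3 -c "
from h import *
plan(.5968,.0939,.16,97.7,10)"
```

```text
t: 4.32
position: [0.5487, -0.1359, 0.1645]
eef_rot: [2.343, 2.09, -0.001]
contact_force: [-0.2, -0.1, -4.6]
width: 0.325
now [ 0.5487 -0.1359  0.1645] h 83.5 t 4.32 w 0.325 F [-0.2 -0.1 -4.6] dworld [ 48.1 229.8  -4.5] turn [  0.    0.1 -14.2]
[23.4  2.2  0.4] [ 0.    0.01 -1.42]
[23.3  2.7  0.4] [ 0.    0.01 -1.42]
[23.2  3.3  0.4] [ 0.    0.01 -1.42]
[23.2  3.9  0.4] [ 0.    0.01 -1.42]
[23.   4.5  0.4] [ 0.    0.01 -1.42]
[22.9  5.   0.4] [ 0.    0.01 -1.42]
[22.8  5.6  0.4] [ 0.    0.01 -1.42]
[22.6  6.2  0.4] [ 0.    0.01 -1.42]
[22.5  6.7  0.4] [ 0.    0.01 -1.42]
[22.3  7.3  0.4] [ 0.    0.01 -1.42]
```

```bash
python3 -m inch '[[[0,23,2,0,0,0,-1.5],[0,23,3,0,0,0,-1.5],[0,23,3,0,0,0,-1.5],[0,23,4,0,0,0,-1.5],[0,15,4,0,0,0,-1.5],[0,5,3,0,0,0,-1.5],[0,0,1,0,0,0,-1.5],[0,0,0,0,0,0,-1.5],[0,0,0,0,0,0,-1.5],[0,0,0,0,0,0,-1]]]'
cat > ov.py <<'E'
from h import *
import sys
c=np.radians(97.7);C=np.array([np.cos(c),np.sin(c),0]);U=np.array([np.sin(c),-np.cos(c),0])
F=np.array([.5735,.005,0])
def pt(a,u,z): return F+a*C+u*U+np.array([0,0,z])
def ov(name,cam="wrist"):
    o=get_obs();im=get_image(cam)
    L=[]
    for u0,u1 in((-.097,-.031),(-.027,.097)):
        L.append(([pt(0,u0,.04),pt(0,u1,.04),pt(.17,u1,.04),pt(.17,u0,.04)],(0,0,255)))
        L.append(([pt(0,u0,.014),pt(0,u1,.014),pt(.17,u1,.014),pt(.17,u0,.014)],(0,255,0)))
    L.append(([pt(0,-.11,.09),pt(0,.11,.09),pt(-.012,.11,.09),pt(-.012,-.11,.09)],(255,0,0)))
    for P,col in L:
        q=proj(cam,np.array(P),o).astype(int);cv2.polylines(im,[q],True,col,1)
    cv2.imwrite(name,im)
E
python3 -c "
from ov import *
ov('pics/w2.png')
plan(.5968,.0939,.16,97.7,1)"
```

```text
t: 5.15
position: [0.5754, -0.0151, 0.1708]
eef_rot: [2.032, 2.392, 0.002]
contact_force: [-0.6, -0.8, -3.6]
width: 0.331
now [ 0.5754 -0.0152  0.1708] h 99.3 t 5.2 w 0.328 F [ 0.3 -0.6 -3.7] dworld [ 21.4 109.1 -10.8] turn [0.2 0.1 1.6]
[104.2  38.8  10.7] [0.15 0.09 1.63]
```

View pics/w2.png

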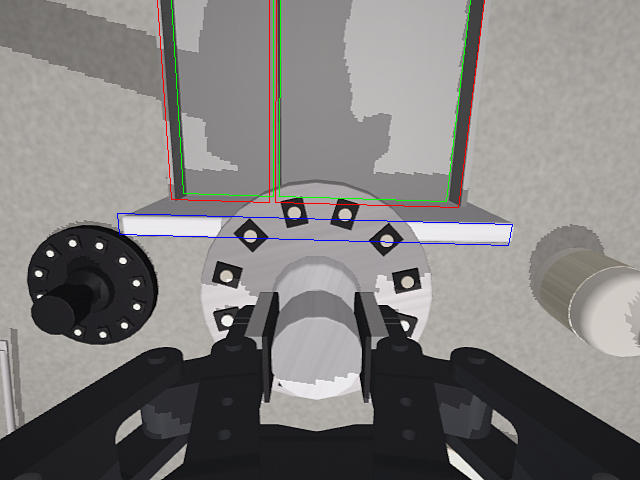

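The overlay matches the real drawer edges to within a few pixels: front panel at (120–512, 215–243), divider at x≈275. I continue over the wide bay.

```bash
python3 -m inch '[[[0,15,5,0,0,0,0.8],[0,20,8,0,0,0,0.8],[0,20,8,0,0,0,0],[0,20,8,0,0,0,0],[0,15,5,4,0,0,0],[0,8,2,6,0,0,0],[0,3,1,0,0,0,0],[0,1,0,0,0,0,0],[0,0,0,0,0,0,0],[0,0,0,0,0,0,0]]]';python3 -c "
from h import *
plan(.5968,.0939,.16,97.7,1)"
```

```text
t: 6.03
position: [0.5982, 0.0883, 0.1612]
eef_rot: [2.077, 2.352, -0.003]
contact_force: [0.3, -0.2, -4.0]
width: 0.334
now [0.5982 0.0883 0.1612] h 97.1 t 6.03 w 0.334 F [ 0.3 -0.2 -4. ] dworld [-1.4  5.6 -1.2] turn [ 0.1  0.3 -0.6]
[ 5.7 -0.7  1.2] [ 0.06  0.25 -0.58]
```

```bash
python3 -m inch '[[[0,3,-1,10,0,0,-0.5],[0,2,0,18,0,0.2,0],[0,1,0,20,0,0,0],[0,0,0,20,0,0,0],[0,0,0,14,0,0,0],[0,0,0,8,0,0,0],[0,0,0,5,0,0,0],[0,0,0,0,0,0,0],[0,0,0,0,0,0,0],[0,0,0,0,0,0,0]]]';python3 -c "
from ov import *
ov('pics/w3.png')
plan(.5968,.0939,.044,97.7,1)"
```

```text
t: 6.87
position: [0.5971, 0.0887, 0.0619]
eef_rot: [2.07, 2.357, 0.003]
contact_force: [-0.0, -0.6, -4.1]
width: 0.329
now [0.5974 0.0888 0.0623] h 97.4 t 6.92 w 0.329 F [-0.4  0.5 -3.8] dworld [ -0.6   5.1 -18.3] turn [ 0.3  0.1 -0.3]
[ 5.2 -0.  18.3] [ 0.3   0.14 -0.29]
```

View pics/w3.png

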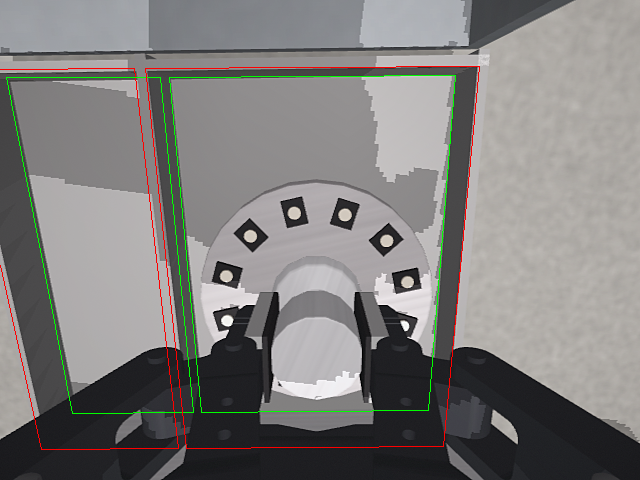

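The disc spans x 200–432 between the wide bay's walls at about 185 and 445, so it is clear on both sides. I lower it gently.

```bash
python3 -m inch '[[[0,2,0,5,0.2,0,0],[0,2,0,5,0,0,0],[0,1,0,3,0,0,0],[0,0,0,2,0,0,0],[0,0,0,1,0,0,0],[0,0,0,0,0,0,0],[0,0,0,0,0,0,0],[0,0,0,0,0,0,0],[0,0,0,0,0,0,0],[0,0,0,0,0,0,0]]]';python3 -c "
from h import *
plan(.5968,.0939,.044,97.7,1)"
```

```text
t: 7.75
position: [0.5994, 0.0948, 0.0481]
eef_rot: [2.068, 2.356, 0.006]
contact_force: [0.5, 0.2, -4.2]
width: 0.334
now [0.5994 0.0948 0.0481] h 97.4 t 7.75 w 0.334 F [ 0.5  0.2 -4.2] dworld [-2.6 -0.9 -4.1] turn [ 0.4  0.2 -0.3]
[-0.5 -2.7  4.1] [ 0.42  0.15 -0.26]
```

```bash
python3 -m inch '[[[0,0,-1,1.5,0.4,0.1,0],[0,0,-1,1.5,0,0,0],[0,0,0,1,0,0,0],[0,0,0,0.5,0,0,0],[0,0,0,0,0,0,0],[0,0,0,0,0,0,0],[0,0,0,0,0,0,0],[0,0,0,0,0,0,0],[0,0,0,0,0,0,0],[0,0,0,0,0,0,0]]]';python3 -c "
from h import *
plan(.5968,.0939,.044,97.7,1)"
```

```text
t: 8.58
position: [0.5978, 0.0944, 0.0451]
eef_rot: [2.072, 2.36, 0.0]
contact_force: [-1.2, -0.2, -0.9]
width: 0.333
now [0.5978 0.0944 0.0451] h 97.4 t 8.58 w 0.333 F [-1.2 -0.2 -0.9] dworld [-1.  -0.5 -1.1] turn [ 0.   0.  -0.3]
[-0.4 -1.1  1. ] [ 0.05  0.05 -0.27]
```

The weight has left the wrist, with force going from -4.2 to -0.9 N, so the disc is on the floor. I go a touch lower and open partway, so the fingers stay inside the bay.

```bash
python3 -m inch '[[[0,0,0,0.7,0,0,0],[0,0,0,0,0,0,0],[0.45,0,0,0,0,0,0],[0.65,0,0,0,0,0,0],[0.65,0,0,0,0,0,0],[0.65,0,0,0,0,0,0],[0.65,0,0,-8,0,0,0],[0.65,0,0,-20,0,0,0],[0.65,0,0,-30,0,0,0],[0.65,0,0,-35,0,0,0]]]';python3 -c "
from ov import *
ov('pics/w4.png')
plan(.515,-.389,.14,135.5,1)"
```

```text
t: 9.42
position: [0.5931, 0.094, 0.1334]
eef_rot: [-2.068, -2.355, 0.014]
contact_force: [0.6, -0.2, 0.5]
width: 0.649
now [0.5977 0.0944 0.1431] h 97.4 t 9.47 w 0.651 F [4.1 0.3 6.3] dworld [ -82.7 -483.4   -3.1] turn [ -0.    0.1 -38.1]
[-468.6 -144.5    3.5] [ -0.     0.05 -38.07]
```

View pics/w4.png

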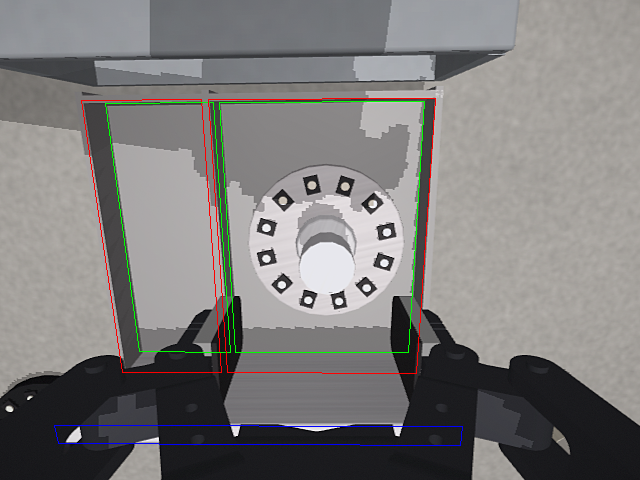

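The disc lies flat at (326,240) in the wide bay, with margin all round. Next the bar.

```bash
python3 -c "
from h import *
plan(.515,-.389,.14,135.5,13)"|head -11
```

```text
now [0.5977 0.0944 0.1431] h 97.4 t 9.47 w 0.651 F [4.1 0.3 6.3] dworld [ -82.7 -483.4   -3.1] turn [ -0.    0.1 -38.1]
[-36.  -11.1   0.3] [-0.    0.   -2.93]
[-35.4 -12.9   0.3] [-0.    0.   -2.93]
[-34.7 -14.7   0.3] [-0.    0.   -2.93]
[-33.9 -16.5   0.3] [-0.    0.   -2.93]
[-33.  -18.2   0.3] [-0.    0.   -2.93]
[-32.1 -19.9   0.3] [-0.    0.   -2.93]
[-31.  -21.5   0.3] [-0.    0.   -2.93]
[-29.9 -23.    0.2] [-0.    0.   -2.93]
[-28.7 -24.5   0.2] [-0.    0.   -2.93]
[-27.4 -26.    0.2] [-0.    0.   -2.93]
```

```bash
python3 -m inch '[[[0.8,-36,-11,0,0,0,-3],[0.8,-35,-13,0,0,0,-3],[0.8,-35,-15,0,0,0,-3],[0.8,-34,-16,0,0,0,-3],[0.8,-33,-18,0,0,0,-3],[0.8,-32,-20,0,0,0,-3],[0.8,-31,-22,0,0,0,-3],[0.8,-30,-23,0,0,0,-3],[0.8,-29,-25,0,0,0,-3],[0.8,-27,-26,0,0,0,-3]]]';python3 -c "
from h import *
plan(.515,-.389,.14,135.5,4)"
```

```text
t: 10.3
position: [0.5471, -0.2865, 0.1601]
eef_rot: [1.328, 2.818, 0.015]
contact_force: [0.4, 0.5, 0.6]
width: 0.804
now [ 0.5471 -0.2865  0.1601] h 129.5 t 10.3 w 0.804 F [0.4 0.5 0.6] dworld [ -32.1 -102.5  -20.1] turn [ 1.1  1.2 -6. ]
[-14.6 -22.6   4.9] [ 0.27  0.3  -1.49]
[-14.  -23.    4.9] [ 0.27  0.3  -1.49]
[-13.4 -23.3   4.9] [ 0.27  0.3  -1.49]
[-12.8 -23.6   5. ] [ 0.27  0.3  -1.49]
```

```bash
python3 -m inch '[[[0.8,-15,-23,5,0.3,0.3,-1.5],[0.8,-14,-23,5,0.3,0.3,-1.5],[0.8,-13,-23,5,0.3,0.3,-1.5],[0.8,-10,-18,5,0.2,0.2,-1.5],[0.8,-3,-5,5,0,0,0],[0.8,0,0,2,0,0,0],[0.8,0,0,0,0,0,0],[0.8,0,0,0,0,0,0],[0.8,0,0,0,0,0,0],[0.8,0,0,0,0,0,0]]]'
cat > bar.py <<'E'
from h import *
o=get_obs();im=get_image("wrist")
a=np.radians(-44.5);X=np.array([np.cos(a),np.sin(a),0]);Y=np.array([-np.sin(a),np.cos(a),0]);B=np.array([.515,-.389,0])
for l,w,z,c in((.075,.022,.014,(0,255,0)),(.03,.007,.06,(0,0,255))):
    q=proj("wrist",np.array([B+sx*l*X+sy*w*Y+[0,0,z] for sx,sy in((1,1),(1,-1),(-1,-1),(-1,1))]),o).astype(int)
    cv2.polylines(im,[q],True,c,1);print(q.tolist())
cv2.imwrite("pics/w5.png",im)
plan(.515,-.389,.09,135.5,1)
E
python3 bar.py
```

```text
t: 11.13
position: [0.5141, -0.4023, 0.1387]
eef_rot: [1.185, 2.898, -0.008]
contact_force: [-0.7, -0.3, -0.2]
width: 0.803
[[359, 320], [298, 320], [295, 99], [366, 99]]
[[343, 287], [319, 287], [320, 183], [346, 183]]
now [ 0.5143 -0.4023  0.1388] h 135.5 t 11.18 w 0.806 F [0.5 1.2 0.5] dworld [  0.7  13.3 -48.8] turn [-0.   0.7  0. ]
[ 9.4 10.  48.7] [-0.04  0.71  0.03]
```

View pics/w5.png

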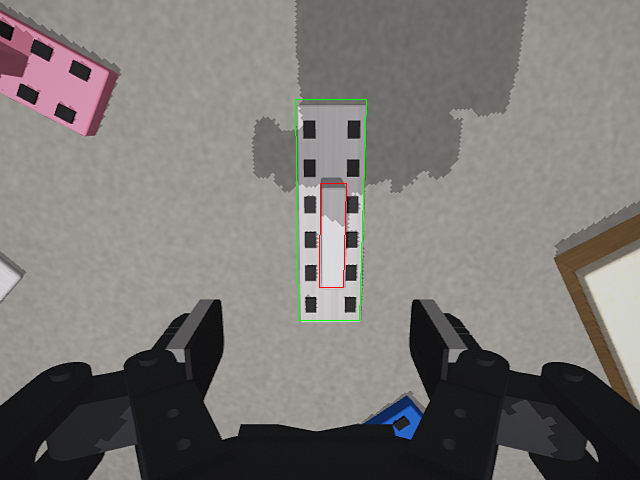

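The bar outline and rib overlay fit the real bar (plate x 297–366, rib 320–345). I descend to grasp the rib.

```bash
python3 -m inch '[[[0.8,4,4,8,0,0.5,0],[0.8,4,4,14,0,0.2,0],[0.8,1,2,16,0,0,0],[0.8,0,0,14,0,0,0],[0.8,0,0,8,0,0,0],[0.8,0,0,4,0,0,0],[0.8,0,0,0,0,0,0],[0.8,0,0,0,0,0,0],[0.8,0,0,0,0,0,0],[0.8,0,0,0,0,0,0]]]';python3 -c "
from h import *
plan(.515,-.389,.031,135.5,1)"
```

```text
t: 12.02
position: [0.5164, -0.382, 0.0684]
eef_rot: [-1.181, -2.908, -0.002]
contact_force: [0.6, -0.0, 0.1]
width: 0.797
now [ 0.5164 -0.382   0.0684] h 135.8 t 12.02 w 0.797 F [ 0.6 -0.   0.1] dworld [ -1.4  -7.  -37.4] turn [ 0.  -0.2  0.3]
[-4.  -6.  37.4] [ 0.01 -0.18  0.29]
```

```bash
python3 -m inch '[[[0.8,-3,-4,6,0,0,0.3],[0.8,0,0,8,0,0,0],[0.8,0,0,8,0,0,0],[0.8,0,0,6,0,0,0],[0.8,0,0,4,0,0,0],[0.8,0,0,0,0,0,0],[0.8,0,0,0,0,0,0],[0.8,0,0,0,0,0,0],[0.8,0,0,0,0,0,0],[0.8,0,0,0,0,0,0]]]';python3 -c "
from h import *
plan(.515,-.389,.031,135.5,1)"
```

```text
t: 12.85
position: [0.5164, -0.3889, 0.0347]
eef_rot: [1.192, 2.907, 0.0]
contact_force: [-0.5, 0.0, 0.6]
width: 0.794
now [ 0.5164 -0.3889  0.0347] h 135.4 t 12.85 w 0.794 F [-0.5  0.   0.6] dworld [-1.4 -0.1 -3.7] turn [ 0.  -0.  -0.1]
[ 0.9 -1.1  3.7] [ 0.02 -0.   -0.09]
```

```bash
python3 -m inch '[[[0.4,0,-1,3,0,0,0],[0,0,0,0,0,0,0],[0,0,0,0,0,0,0],[0,0,0,0,0,0,0],[0,0,0,0,0,0,0],[0,0,0,0,0,0,0],[0,0,0,0,0,0,0],[0,0,0,0,0,0,0],[0,0,0,0,0,0,0],[0,0,0,0,0,0,0]]]';python3 -m inch '[[[0,0,0,-4,0,0,0],[0,0,0,-14,0,0,0],[0,0,0,-25,0,0,0],[0,0,0,-30,0,0,0],[0,0,0,-30,0,0,0],[0,0,0,-20,0,0,0],[0,0,0,-6,0,0,0],[0,0,0,0,0,0,0],[0,0,0,0,0,0,0],[0,0,0,0,0,0,0]]]';python3 -c "
from h import *
plan(.4987,.0806,.165,97.7,13)
cv2.imwrite('pics/w6.png',get_image('wrist'))"
```

```text
t: 13.68
position: [0.5163, -0.3903, 0.0327]
eef_rot: [1.191, 2.905, -0.001]
contact_force: [-0.0, -0.6, -0.8]
width: 0.151
t: 14.52
position: [0.5115, -0.3856, 0.1636]
eef_rot: [-1.186, -2.896, -0.007]
contact_force: [0.3, 0.1, -5.2]
width: 0.152
now [ 0.5115 -0.3856  0.1636] h 135.4 t 14.52 w 0.152 F [ 0.3  0.1 -5.2] dworld [-12.8 466.2   1.4] turn [-0.3 -0.7 37.7]
[25.9 24.9  0.2] [-0.02 -0.06  2.9 ]
[27.1 23.5  0.2] [-0.02 -0.06  2.9 ]
[28.2 22.1  0.2] [-0.02 -0.06  2.9 ]
[29.3 20.7  0.2] [-0.02 -0.06  2.9 ]
[30.3 19.1  0.1] [-0.02 -0.06  2.9 ]
[31.3 17.6  0.1] [-0.02 -0.06  2.9 ]
[32.1 16.   0.1] [-0.02 -0.06  2.9 ]
[32.9 14.3  0.1] [-0.02 -0.06  2.9 ]
[33.6 12.6  0. ] [-0.02 -0.06  2.9 ]
[34.2 10.9  0. ] [-0.02 -0.06  2.9 ]
[34.7  9.2 -0. ] [-0.02 -0.06  2.9 ]
[35.1  7.4 -0. ] [-0.02 -0.06  2.9 ]
[35.4  5.6 -0.1] [-0.02 -0.06  2.9 ]
```

View pics/w6.png

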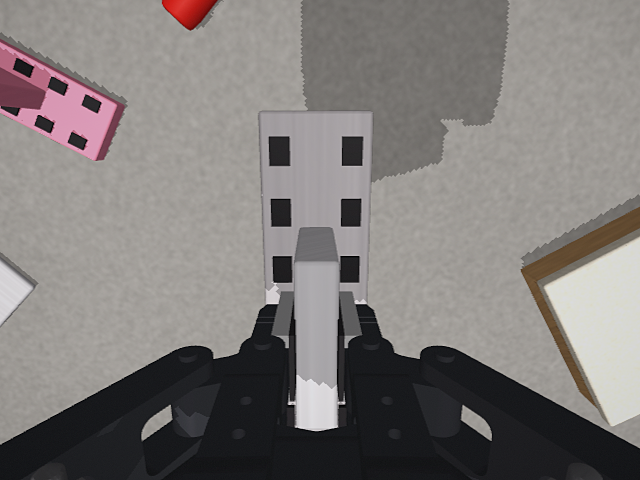

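The bar is held squarely by its rib (image x 297–340, plate edges vertical). Carrying it over.

```bash
python3 -m inch '[[[0,13,12,0,0,0,2],[0,26,24,0,0,0,3],[0,28,22,0,0,0,3],[0,29,21,0,0,0,3],[0,30,19,0,0,0,3],[0,31,18,0,0,0,3],[0,32,16,0,0,0,3],[0,33,14,0,0,0,3],[0,34,12,0,0,0,3],[0,34,11,0,0,0,3]]]';python3 -c "
from h import *
plan(.4987,.0806,.165,97.7,5)"
```

```text
t: 15.4
position: [0.4913, -0.0362, 0.1477]
eef_rot: [-1.899, -2.451, 0.011]
contact_force: [1.2, -0.2, -5.9]
width: 0.152
now [ 0.4913 -0.0362  0.1477] h 104.5 t 15.4 w 0.152 F [ 1.2 -0.2 -5.9] dworld [  7.4 116.8  17.3] turn [-1.8 -1.5  6.8]
[22.3  7.2 -3.1] [-0.37 -0.3   1.36]
[22.5  6.7 -3.1] [-0.37 -0.3   1.36]
[22.6  6.1 -3.2] [-0.37 -0.3   1.36]
[22.7  5.6 -3.3] [-0.37 -0.3   1.36]
[22.9  5.1 -3.4] [-0.37 -0.3   1.36]
```

```bash
python3 -m inch '[[[0,20,7,-4,-0.4,-0.3,1.4],[0,22,6,-4,-0.4,-0.3,1.4],[0,22,6,-3,-0.4,-0.3,1.4],[0,18,5,-3,-0.3,-0.3,1],[0,10,2,-1,0,0,0.5],[0,4,1,0,0,0,0],[0,0,0,0,0,0,0],[0,0,0,0,0,0,0],[0,0,0,0,0,0,0],[0,0,0,0,0,0,0]]]';python3 -c "
from ov import *
ov('pics/w7.png')
plan(.4987,.0806,.065,97.7,1)"
```

```text
t: 16.23
position: [0.4874, 0.075, 0.1497]
eef_rot: [-2.027, -2.364, 0.023]
contact_force: [-0.4, 0.7, -5.1]
width: 0.152
now [0.4874 0.0748 0.1497] h 98.8 t 16.28 w 0.153 F [-0.6 -0.1 -5.5] dworld [ 11.3   5.8 -84.7] turn [-1.7 -0.6  1.1]
[ 3.  14.5 84.3] [-1.67 -0.62  1.07]
```

View pics/w7.png

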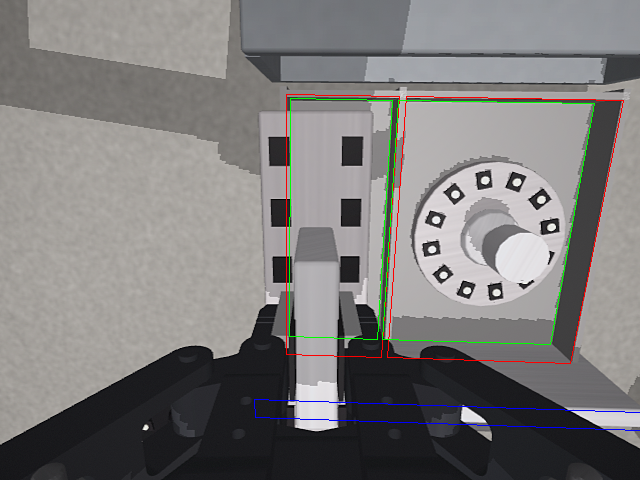

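```bash
python3 -m inch '[[[0,1,5,3,-0.8,-0.3,0.5],[0,1,5,5,-0.6,-0.3,0.4],[0,0,3,8,-0.3,0,0],[0,0,1,8,0,0,0],[0,0,0,6,0,0,0],[0,0,0,3,0,0,0],[0,0,0,0,0,0,0],[0,0,0,0,0,0,0],[0,0,0,0,0,0,0],[0,0,0,0,0,0,0]]]';python3 -c "
from ov import *
ov('pics/w8.png')
plan(.4987,.0806,.065,97.7,1)"
```

```text
t: 17.12
position: [0.5016, 0.0771, 0.1114]
eef_rot: [2.068, 2.362, 0.001]
contact_force: [-0.4, 0.7, -5.2]
width: 0.151
now [0.5017 0.0771 0.1115] h 97.6 t 17.17 w 0.152 F [-0.3 -0.9 -5.2] dworld [ -3.    3.5 -46.5] turn [ 0.1  0.1 -0.1]
[ 3.9 -2.6 46.5] [ 0.09  0.05 -0.11]
```

View pics/w8.png

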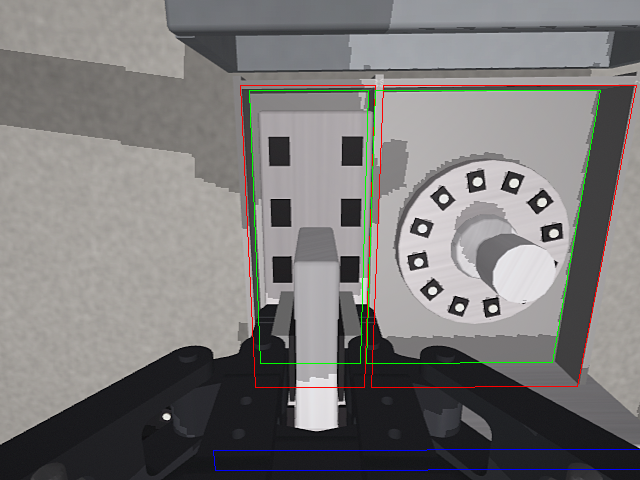

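The bar (x 260–372) lies just above the bay (red x 245–375) and needs to go about 2.6 mm left and 4 mm forward. I adjust and lower it.

```bash
python3 -m inch '[[[0,3,-2,4,0,0,0],[0,1,0,8,0,0,0],[0,0,0,10,0,0,0],[0,0,0,8,0,0,0],[0,0,0,5,0,0,0],[0,0,0,3,0,0,0],[0,0,0,0,0,0,0],[0,0,0,0,0,0,0],[0,0,0,0,0,0,0],[0,0,0,0,0,0,0]]]';python3 -c "
from ov import *
ov('pics/w9.png')
plan(.4987,.0806,.0467,97.7,1)"
```

```text
t: 18.0
position: [0.4988, 0.0813, 0.0692]
eef_rot: [2.068, 2.363, 0.001]
contact_force: [-0.8, 0.3, -6.2]
width: 0.155
now [0.4989 0.0813 0.0693] h 97.6 t 18.05 w 0.155 F [ 0.5  0.  -5. ] dworld [ -0.2  -0.7 -22.6] turn [ 0.1  0.1 -0.1]
[-0.6 -0.3 22.6] [ 0.09  0.05 -0.1 ]
```

View pics/w9.png

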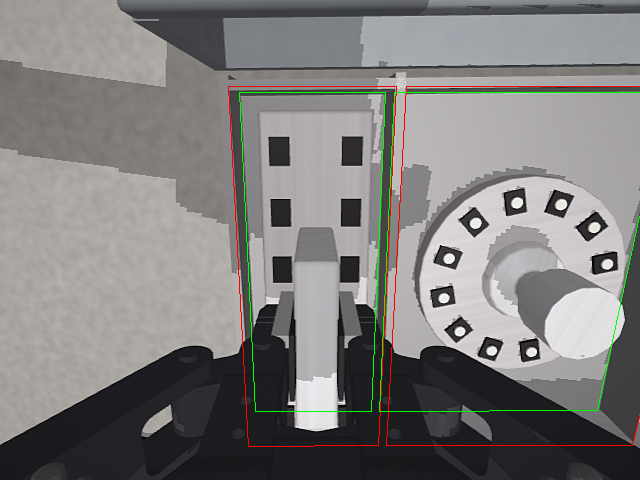

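The bar (x 260–372) sits centred between the bay walls (237–388). I lower it slowly.

```bash
python3 -m inch '[[[0,0,0,5,0,0,0],[0,0,0,5,0,0,0],[0,0,0,4,0,0,0],[0,0,0,2,0,0,0],[0,0,0,1,0,0,0],[0,0,0,0,0,0,0],[0,0,0,0,0,0,0],[0,0,0,0,0,0,0],[0,0,0,0,0,0,0],[0,0,0,0,0,0,0]]]';python3 -c "
from h import *
plan(.4987,.0806,.0467,97.7,1)"
```

```text
t: 18.88
position: [0.4998, 0.0813, 0.0515]
eef_rot: [2.067, 2.361, 0.003]
contact_force: [0.3, -0.3, -5.7]
width: 0.15
now [0.4998 0.0813 0.0515] h 97.6 t 18.88 w 0.15 F [ 0.3 -0.3 -5.7] dworld [-1.1 -0.7 -4.8] turn [ 0.2  0.1 -0.1]
[-0.5 -1.2  4.8] [ 0.2   0.06 -0.1 ]
```

```bash
python3 -m inch '[[[0,0,-0.5,1.5,0.2,0,0],[0,0,0,1.5,0,0,0],[0,0,0,1,0,0,0],[0,0,0,0.5,0,0,0],[0,0,0,0,0,0,0],[0,0,0,0,0,0,0],[0,0,0,0,0,0,0],[0,0,0,0,0,0,0],[0,0,0,0,0,0,0],[0,0,0,0,0,0,0]]]';python3 -c "
from h import *
plan(.4987,.0806,.0467,97.7,1)"
```

```text
t: 19.72
position: [0.4997, 0.0812, 0.0469]
eef_rot: [2.069, 2.363, -0.001]
contact_force: [0.3, 0.1, -4.9]
width: 0.152
now [0.4997 0.0812 0.0469] h 97.6 t 19.72 w 0.152 F [ 0.3  0.1 -4.9] dworld [-1.  -0.6 -0.2] turn [ 0.   0.1 -0.1]
[-0.5 -1.1  0.2] [ 0.03  0.07 -0.1 ]
```

```bash
python3 -m inch '[[[0,0,0,0.8,0,0,0],[0,0,0,0,0,0,0],[0,0,0,0.8,0,0,0],[0,0,0,0,0,0,0],[0,0,0,0,0,0,0],[0,0,0,0,0,0,0],[0,0,0,0,0,0,0],[0,0,0,0,0,0,0],[0,0,0,0,0,0,0],[0,0,0,0,0,0,0]]]'
```

```text
t: 20.55
position: [0.5004, 0.0813, 0.0466]
eef_rot: [2.068, 2.362, 0.001]
contact_force: [-1.2, 0.4, -3.1]
width: 0.153
```

```bash
python3 -m inch '[[[0,0,0,1,0,0,0],[0,0,0,0.5,0,0,0],[0,0,0,0.5,0,0,0],[0,0,0,0,0,0,0],[0,0,0,0,0,0,0],[0,0,0,0,0,0,0],[0,0,0,0,0,0,0],[0,0,0,0,0,0,0],[0,0,0,0,0,0,0],[0,0,0,0,0,0,0]]]'
```

```text
t: 21.38
position: [0.5005, 0.0814, 0.0466]
eef_rot: [2.068, 2.363, 0.0]
contact_force: [-3.1, -0.1, -0.0]
width: 0.156
```

The tool has stopped descending and the weight is off the wrist. Release.

```bash
python3 -m inch '[[[0.2,0,0,0,0,0,0],[0.3,0,0,0,0,0,0],[0.36,0,0,0,0,0,0],[0.36,0,0,0,0,0,0],[0.36,0,0,0,0,0,0],[0.36,0,0,-4,0,0,0],[0.36,0,0,-12,0,0,0],[0.36,0,0,-25,0,0,0],[0.36,0,0,-30,0,0,0],[0.36,0,0,-30,0,0,0]]]';python3 -c "
from ov import *
ov('pics/w10.png')
plan(.58,-.10,.16,97.7,1)"
```

```text
t: 22.22
position: [0.4967, 0.0811, 0.1467]
eef_rot: [-2.066, -2.36, 0.009]
contact_force: [0.7, -0.6, -0.4]
width: 0.363
now [0.5006 0.0814 0.1543] h 97.6 t 22.27 w 0.359 F [2.5 0.4 5.1] dworld [  79.4 -181.4    5.7] turn [ 0.1  0.1 -0.1]
[-190.4   54.7   -5.3] [ 0.14  0.08 -0.09]
```

View pics/w10.png

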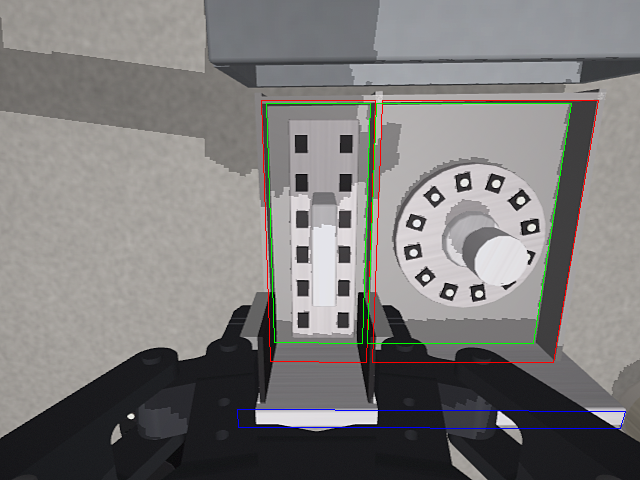

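The bar lies flat in the narrow bay, at x 290–358 between floor edges of about 268–370. Next I close the gripper and go round in front of the pull lip at (0.578,-0.025).

```bash
python3 -m inch '[[[0.36,-15,5,0,0,0,0],[0.2,-25,8,0,0,0,0],[0,-28,8,0,0,0,0],[0,-28,8,0,0,0,0],[0,-28,8,0,0,0,0],[0,-25,8,0,0,0,0],[0,-12,5,0,0,0,0],[0,-5,2,0,0,0,0],[0,0,0,0,0,0,0],[0,0,0,0,0,0,0]]]';python3 -c "
from ov import *
ov('pics/w11.png')
print(pt(-.03,0,.07))
plan(*pt(-.09,0,.05),97.7,1)"
```

```text
t: 23.1
position: [0.5837, -0.0824, 0.1735]
eef_rot: [2.052, 2.351, 0.024]
contact_force: [0.1, 0.4, -0.4]
width: -0.002
[ 0.57751959 -0.0247295   0.07      ]
now [ 0.5836 -0.0821  0.1736] h 97.8 t 23.15 w -0.004 F [-0.1  0.2  0.7] dworld [   1.9   -2.1 -123.6] turn [1.5 0.3 0.1]
[ -1.6  -1.6 123.6] [1.47 0.32 0.12]
```

View pics/w11.png

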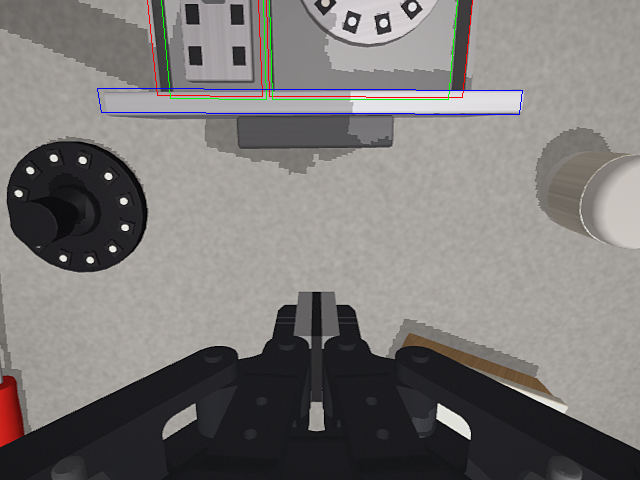

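The lip is centred at x≈315 and the closed fingers are in line with it at x≈316. I descend in front of it.

```bash
python3 -m inch '[[[0,0,0,10,0.8,0.2,0],[0,0,0,20,0.6,0.1,0],[0,-1,0,25,0,0,0],[0,0,0,25,0,0,0],[0,0,0,20,0,0,0],[0,0,0,10,0,0,0],[0,0,0,4,0,0,0],[0,0,0,0,0,0,0],[0,0,0,0,0,0,0],[0,0,0,0,0,0,0]]]';python3 -c "
from ov import *
plan(*pt(-.041,0,.05),97.7,1)"
```

```text
t: 23.98
position: [0.5798, -0.0746, 0.0466]
eef_rot: [-2.048, -2.37, 0.007]
contact_force: [0.2, -0.2, 0.3]
width: 0.001
now [ 0.5798 -0.0746  0.0466] h 98.3 t 23.98 w 0.001 F [ 0.2 -0.2  0.3] dworld [-0.8 39.   3.4] turn [-0.5 -0.2  0.6]
[38.7  4.9 -3.3] [-0.53 -0.21  0.63]
```

```bash
python3 -m inch '[[[0,8,1,-2,-0.3,0,0.4],[0,10,2,-1,0,0,0],[0,6,1,0,0,0,0],[0,4,1,0,0,0,0],[0,4,0,0,0,0,0],[0,4,0,0,0,0,0],[0,4,0,0,0,0,0],[0,4,0,0,0,0,0],[0,4,0,0,0,0,0],[0,4,0,0,0,0,0]]]';python3 -c "
from ov import *
plan(*pt(-.041,0,.05),97.7,1)"
```

```text
t: 24.82
position: [0.5818, -0.0191, 0.0562]
eef_rot: [2.06, 2.365, 0.006]
contact_force: [0.9, -2.5, -0.2]
width: 0.001
now [ 0.5818 -0.0191  0.0562] h 97.9 t 24.82 w 0.001 F [ 0.9 -2.5 -0.2] dworld [ -2.8 -16.5  -6.2] turn [0.4 0.1 0.2]
[-16.   -5.1   6.2] [0.36 0.09 0.17]
```

Contact with the lip at 2.5 N; the drawer is moving. I keep pushing.

```bash
python3 -m inch '[[[0,5,-1,1,0.2,0,0],[0,6,-1,1,0,0,0],[0,7,-1,1,0,0,0],[0,7,-1,1,0,0,0],[0,7,0,1,0,0,0],[0,7,0,1,0,0,0],[0,7,0,0.5,0,0,0],[0,7,0,0.5,0,0,0],[0,7,0,0.5,0,0,0],[0,6,0,0.5,0,0,0]]]';python3 -c "
from ov import *
plan(*pt(-.041+.195,0,.05),97.7,1)"
```

```text
t: 25.65
position: [0.569, 0.0518, 0.0491]
eef_rot: [2.061, 2.363, 0.004]
contact_force: [1.6, -2.4, 2.8]
width: -0.001
now [0.569  0.0518 0.0491] h 97.8 t 25.65 w -0.001 F [ 1.6 -2.4  2.8] dworld [-16.2 105.8   0.9] turn [0.3 0.2 0.1]
[107.   -1.6  -1.2] [0.34 0.17 0.12]
```

```bash
python3 -m inch '[[[0,7,0,0,0.2,0,0],[0,7,0,0,0,0,0],[0,7,0,0,0,0,0],[0,7,0,0,0,0,0],[0,7,0,0,0,0,0],[0,7,0,0,0,0,0],[0,7,0,0,0,0,0],[0,6,0,0,0,0,0],[0,5,0,0,0,0,0],[0,4,0,0,0,0,0]]]';python3 -c "
from ov import *
plan(*pt(-.041+.195,0,.05),97.7,1)
cv2.imwrite('pics/s2.png',cv2.resize(get_image('side')[150:300,230:430],None,fx=4,fy=4))"
```

```text
t: 26.48
position: [0.5586, 0.123, 0.0484]
eef_rot: [2.062, 2.367, -0.002]
contact_force: [-0.1, -2.8, 2.8]
width: -0.001
now [0.5586 0.123  0.0484] h 97.9 t 26.48 w -0.001 F [-0.1 -2.8  2.8] dworld [-5.7 34.6  1.6] turn [0.  0.2 0.2]
[35.  -0.9 -1.7] [0.04 0.15 0.17]
```

View pics/s2.png

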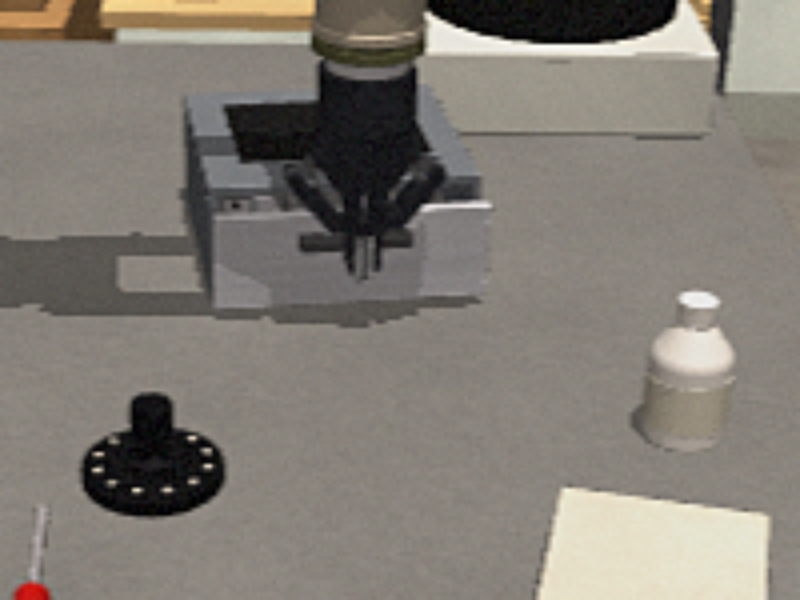

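The side view shows the drawer nearly shut, with the fingers on the lip at about (362,250) and the gripper clear of the roof. I finish slowly and watch the force.

```bash
python3 -m inch '[[[0,4,0,0,0,0,0],[0,4,0,0,0,0,0],[0,4,0,0,0,0,0],[0,4,0,0,0,0,0],[0,3,0,0,0,0,0],[0,3,0,0,0,0,0],[0,2,0,0,0,0,0],[0,2,0,0,0,0,0],[0,2,0,0,0,0,0],[0,2,0,0,0,0,0]]]';python3 -c "
from ov import *
plan(*pt(-.041+.195,0,.05),97.7,1)"
```

```text
t: 27.37
position: [0.5551, 0.1449, 0.0482]
eef_rot: [2.057, 2.356, -0.022]
contact_force: [1.0, -11.9, 2.7]
width: -0.0
now [0.5551 0.1449 0.0482] h 97.8 t 27.37 w -0.0 F [  1.  -11.9   2.7] dworld [-2.3 12.7  1.8] turn [-0.1  1.1  0.1]
[12.9 -0.5 -2. ] [-0.09  1.13  0.05]
```

Force has risen to 12 N, so this may be the end stop. I press a little more and check.

```bash
python3 -m inch '[[[0,2,0,0,0,0,0],[0,2,0,0,0,0,0],[0,2,0,0,0,0,0],[0,2,0,0,0,0,0],[0,2,0,0,0,0,0],[0,2,0,0,0,0,0],[0,2,0,0,0,0,0],[0,2,0,0,0,0,0],[0,2,0,0,0,0,0],[0,2,0,0,0,0,0]]]';python3 -c "
from ov import *
plan(*pt(-.041+.195,0,.05),97.7,1)
cv2.imwrite('pics/s3.png',cv2.resize(get_image('side')[150:300,230:430],None,fx=4,fy=4))
cv2.imwrite('pics/t3.png',cv2.resize(get_image('top')[165:310,85:300],None,fx=3.7,fy=3.7))"
```

```text
t: 28.2
position: [0.555, 0.1441, 0.0486]
eef_rot: [2.051, 2.332, -0.06]
contact_force: [1.4, -13.3, 3.9]
width: -0.002
now [0.555  0.1441 0.0486] h 97.3 t 28.2 w -0.002 F [  1.4 -13.3   3.9] dworld [-2.1 13.5  1.4] turn [-0.3  3.  -0.4]
[13.6 -0.4 -2.1] [-0.32  3.   -0.37]
```

View pics/s3.png

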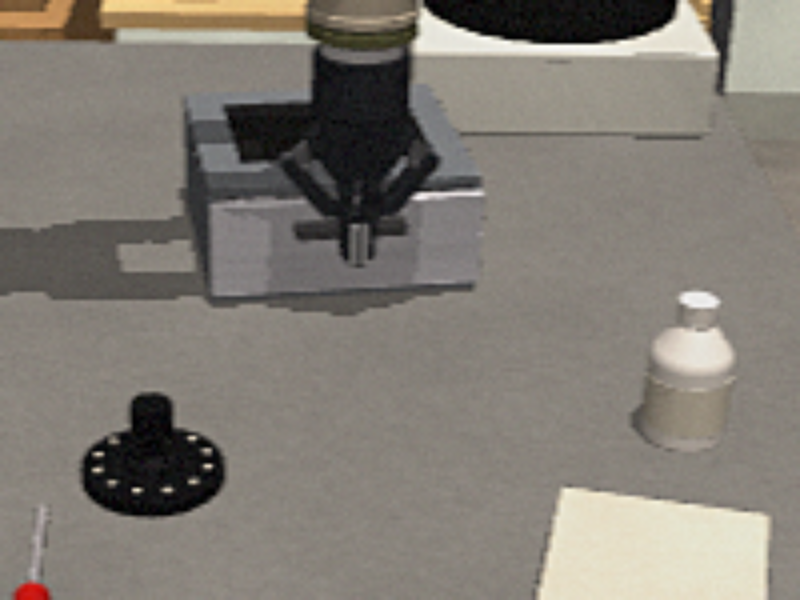

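View pics/t3.png

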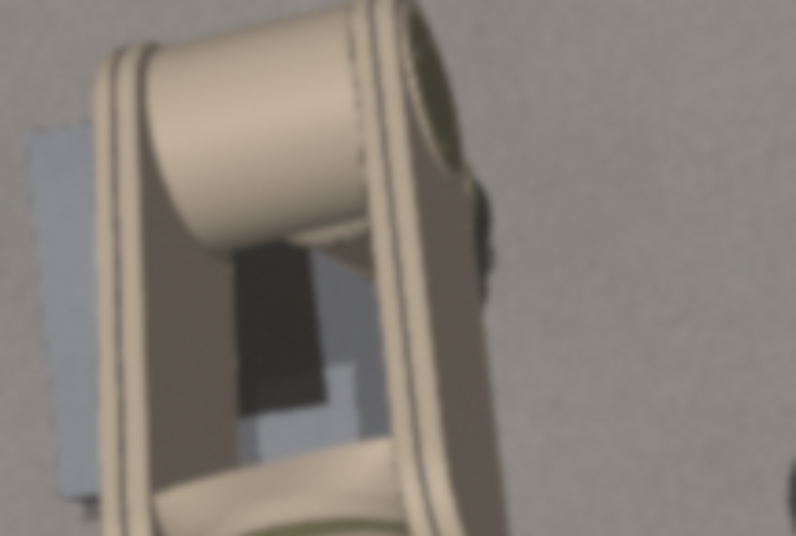

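The tool no longer advances and the front looks flush with the unit. I back off, lift, and check that the drawer is shut.

```bash
python3 -m inch '[[[0,-8,0,0,0,1,0],[0,-15,0,0,0,1,0],[0,-25,0,0,0,1,0],[0,-30,0,0,0,0,0],[0,-30,0,-3,0,0,0],[0,-25,0,-15,0,0,0],[0,-10,0,-25,0,0,0],[0,0,0,-25,0,0,0],[0,0,0,-20,0,0,0],[0,0,0,-5,0,0,0]]]';python3 -c "
from ov import *
print(pt(.1956-.012,0,.09))
F+=C*.195
plan(.57,-.03,.15,97.7,1)
ov('pics/w12.png')
cv2.imwrite('pics/t4.png',get_image('top'))
cv2.imwrite('pics/s4.png',get_image('side'))"
```

```text
t: 29.13
position: [0.569, 0.0001, 0.1388]
eef_rot: [-2.061, -2.345, 0.009]
contact_force: [0.5, 0.8, 1.1]
width: 0.001
[0.54890014 0.18694452 0.09      ]
now [5.690e-01 1.000e-04 1.388e-01] h 97.4 t 29.13 w 0.001 F [0.5 0.8 1.1] dworld [  1.  -30.1  11.2] turn [-1.  -0.6 -0.3]
[-29.9  -3.1 -11.5] [-1.   -0.64 -0.33]
```

View pics/w12.png

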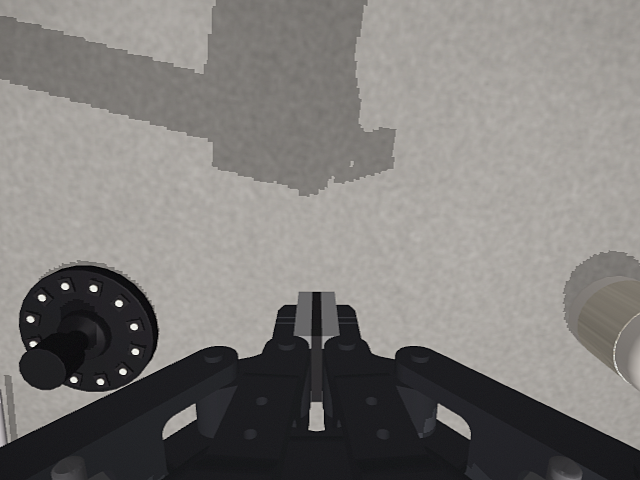

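View pics/t4.png

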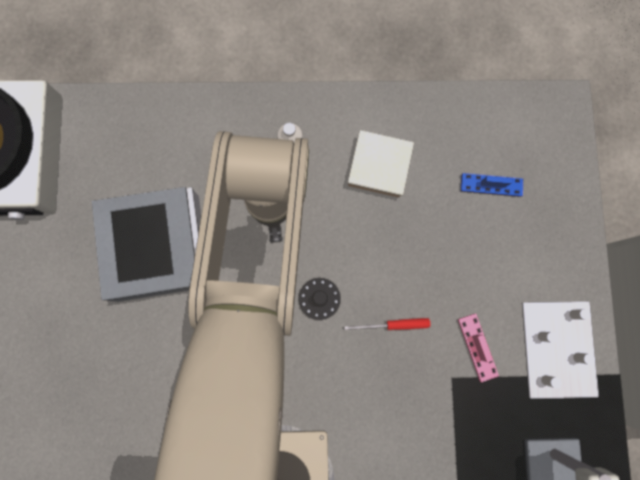

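View pics/s4.png

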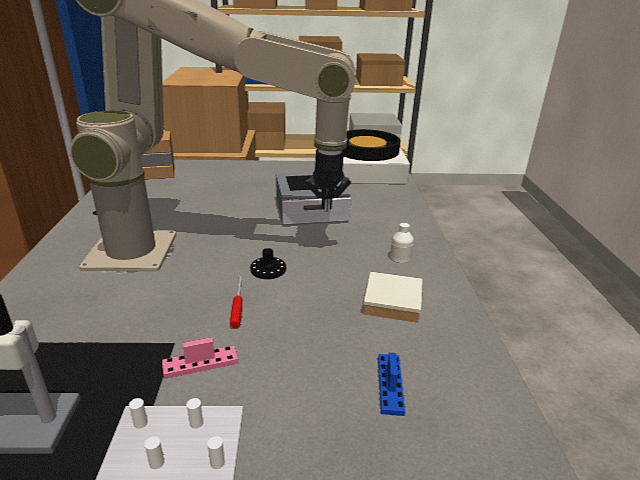

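The bottle, box and screwdriver are where they were. I move the arm farther back so the front is visible for a gap check.

```bash
python3 -m inch '[[[0,-25,0,-15,0,0,0],[0,-35,0,-15,0,0,0],[0,-35,0,-10,0,0,0],[0,-35,0,0,0,0,0],[0,-35,0,0,0,0,0],[0,-20,0,0,0,0,0],[0,-8,0,0,0,0,0],[0,0,0,0,0,0,0],[0,0,0,0,0,0,0],[0,0,0,0,0,0,0]]]';python3 -c "
from h import *
t=get_image('top')
cv2.imwrite('pics/t5.png',cv2.resize(t[170:310,85:225],None,fx=4,fy=4,interpolation=2))
cv2.imwrite('pics/s5.png',cv2.resize(get_image('side')[155:245,255:375],None,fx=6,fy=6,interpolation=2))"
```

```text
t: 30.12
position: [0.5855, -0.1871, 0.1504]
eef_rot: [-2.025, -2.332, 0.028]
contact_force: [0.2, -0.4, 0.0]
width: -0.001
```

View pics/t5.png

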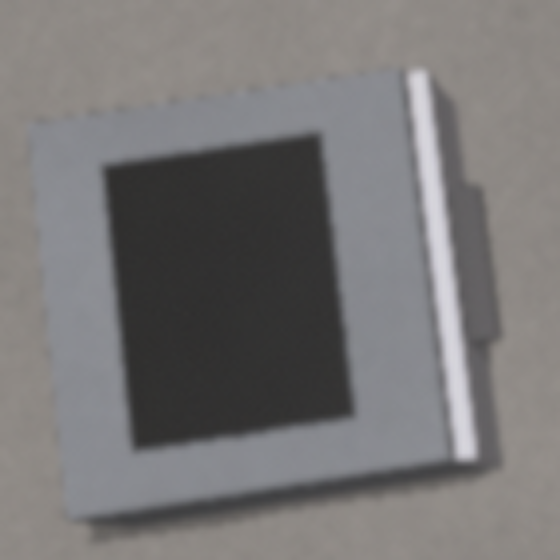

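View pics/s5.png

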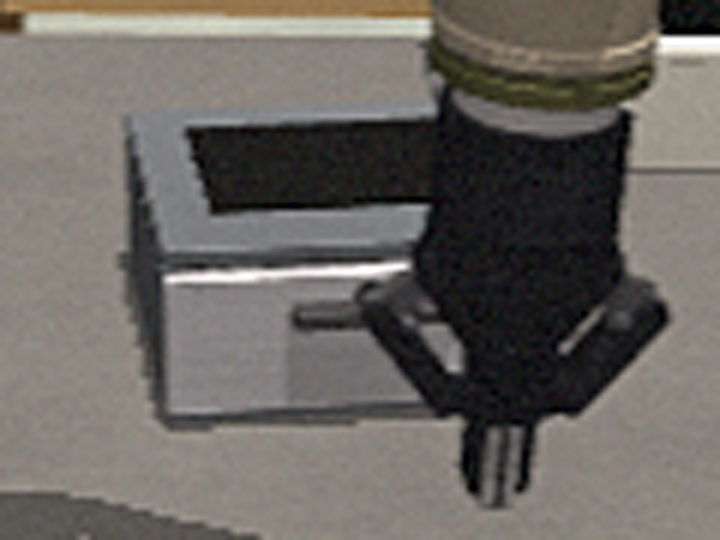

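The top view shows the front strip, from (410–430,70) to (455–478,458), flush along the whole unit edge with no floor visible between. I hand in.

```bash
python3 -c "
from h import *
o=get_obs();print(o['t'],o['contact_force'].round(1));print(job_done())"
```

```text
30.2167 [ 0.9 -0.7 -0. ]
the job is handed in; nothing more can be done
None
```

The job is handed in at t = 30.2 s, well inside the 72 s limit. The steel disc is in the wide compartment, the bare-steel bar lies lengthwise in the narrow one, and the drawer is pushed shut.

- **Placing:** I opened the gripper on each part only after the wrist force showed its weight was off the wrist. The disc went from -4.2 to -0.9 N and the bar from about -5 to 0 N. Wrist pictures afterwards showed both lying flat and clear of the compartment walls.
- **Drawer:** I pushed on the pull lip at about 3 N until the tool stopped advancing, at about 13 N. The top view then showed the front flush along the unit's whole edge. A gap under about 2 mm would not show in that picture, so the end-stop force is the stronger evidence.
- **Bystanders:** The bottle, film box, screwdriver and the coloured look-alikes look unmoved in the top and side views.
- **Last reading:** The arm was clear of everything, with contact force about 1 N (sensor noise). No check failed or disagreed. I have no picture of the parts inside after closing, because the roof hides them.

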